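# Wind out the captive lock screw of a docking cradle and open its shutter

## Robot

A 6-joint arm with a two-finger parallel gripper is mounted at the origin on the work surface. World frame = base frame: x ahead of the robot, y to its left, z up, the work surface at z = 0. Lengths are in mm, angles in rad, forces in N, time in s.
With the tool pointing down it reaches from about 300 to 775 mm from the base axis. Payload 14.6 kg.
Tool frame: the origin (TCP) lies on the centre line of the jaws, within the pads' length; the fingertips stand 19 mm ahead of it and the grasp point (between the pads) is the TCP (bot.tip_reach is the distance from the TCP to the fingertips, in mm); y points along the fingers, x is the direction in which the jaws open and shut, and the axes are right-handed (so a half turn about y gives the same grasp; the last joint's range is limited). The gripper opens to 85 mm and grips with 20 to 120 N. Pads are 22 mm wide; open, the fingers measure 114 mm over their backs; the gripper's body (76 mm by 85 mm) begins 54 mm behind the grasp point. The pads swing forward as they close: fully open they stand 13 mm farther back than shut.
Start: joints at [-1.168, 0.3, 1.521, -0, 1.321, -0.067], TCP at [248.981, -490.406, 250.281] pointing down, gripper open.
Joint ranges: [-3.03, 3.03], [-0.79, 2.21], [0.23, 2.52], [-1.04, 4.18], [0, 3.07], [-2.55, 2.55]. Speed limits (rad/s): [2.22, 2.22, 2.57, 3.14, 3.14, 3.14].

## Interface

Orientations are given as a unit quaternion [w, x, y, z].
In Python, from rig import bot gives the robot as it stands. Calls block until the motion is done:
- bot.move_to(position, orientation): joint-space move of the TCP to a pose.
- bot.servo_line(position, attitude=None, speed=150, until_force=None): straight line of the TCP; attitude=None keeps the orientation; speed is the mean speed in mm/s. With until_force (N) it stops when the force on the tool has changed by that much, and returns True; else False.
- bot.move_joints(angles): joint-space move.
- bot.move_gripper(opening, grip_force=None): finger opening in mm; grip_force is the grip in N (None keeps the last); returns when the fingers have stopped.
- bot.dwell(seconds).
- bot.ik(position, orientation): joint angles nearest the present ones, or None.
- bot.read_state(): the state.
- bot.read_camera(name): name is "scene" or "top" or "wrist"; returns a dict with "image" (384x512x3 uint8, blue, green, red), "depth" (384x512 float32, mm along the optical axis (not along the pixel's ray), 0 where there is no reading), "fovy" (degrees; the focal length in pixels is half the picture's height over the tangent of half this angle, whatever the lens; pixels are square), "cx", "cy" (the principal point, pixels), "k1" (the pictures are not rectified: a ray, as slopes to the right and down, at radius r is drawn at 1 + k1 r^2 times it, then the intrinsics apply), "eye" and "attitude" of the camera in the world; the wrist camera has in their place "mount" (4x4, takes a point from camera to tool coordinates, whose origin is the TCP and whose axes are the tool frame's). Camera axes: x right, y down, z forward; pixel columns grow to the right and rows downward; lengths in mm; the calibration is good to about 2 mm. A picture is of the moment at which its call begins: read the wrist's pose just before it.
A pose or a line that the arm cannot do raises bot.MotionError and nothing moves.
- bot.finish_job(): hands the job in, once; it reports no verdict.
The state is a dict: "clock": time; "joint_positions": joint angles; "qvel": joint speeds; "effort": joint torques, N m; "ee_pos": TCP position; "tool_rot": TCP orientation; "ft_force": force on the tool from outside, world axes, zero at the start; "moment": the same for the moment, N m; "grip_width": finger opening in mm.
Only numpy, scipy, OpenCV 4.12 (cv2) and the standard library are available. Lean on these libraries where they do the work, as an engineer would, in place of code of your own. Each camera call takes 0.05 s, during which the arm holds its last target.

## Task

Open the docking cradle in the drawer: pull its sprung captive screw up until the thread can catch, by feel and gently so the stem is not stripped, wind it counter-clockwise all the way out to its stop so that it stays out, and only then slide the shutter fully open by its lug. Leave the other things in the drawer where they are and let go at the end.

Things in the scene. Friction and masses are not known exactly. Their poses are not given: they have to be found in the camera images.
- dock: White plastic docking cradle fixed on the drawer floor (4 mm above the desk). Origin on its underside, z up; spans x -45..45, y -125..80, z 0..30 mm. A steel bridge (90 x 34 mm, top at z = 44) crosses it at y = -50 and carries a collar (21 mm wide, 13 tall) with the vertical captive screw at x = 0, y = -50. An aluminium shutter on top covers the drive bay (y 20..68).
- knob (a point): Centre (half-way up) of the captive screw's round knurled steel head: 26 mm diameter, 20 mm tall, axis vertical. At rest its underside is 14 mm above the bridge plate, so fingertips may reach at most about 22 mm below this point. Below the head is only the 21 mm wide collar. The point moves and turns with the head.
- screw_lift (a joint): How far the screw is drawn out (up), m; 0 = in. Spring and weight resist with 6 to 10 N and some inertia (draw it slowly). The thread can catch from a lift that is hidden and differs in every cradle, about 8 to 23 mm; 2 mm beyond it a hard shoulder stops the pull (felt as a sudden rise above 10 N). Let go before the thread has caught and it snaps back.
- screw_turn (a joint): Turn of the screw, rad, counter-clockwise from above positive; 0 at the start, hard stop at 2.6 = wound fully out. Only 0.1 rad of play until drawn out to the thread. Once turned past about 0.5 there, the thread holds it when let go; winding raises it 1.5 mm per rad against about 0.1 N m. Let go, it settles back 1 to 3 mm onto the thread; regrip as needed.
- screw_head (a joint): Axial give of the head on its stem in m, positive outward: 1 mm per 8 N of pull or push along the axis, 0 when free. At 20 N either way (2.5 mm) the stem strips.
- shutter (a joint): Slide of the shutter, m: 0 closed, 0.05 fully open; opens along the cradle's -y (toward and under the bridge), friction about 2 N, end stop at 0.05. The screw's stem pins it until the screw is wound out.
- lug (a point): Centre of the shutter's aluminium lug, an upright rib 12 mm (cradle x) x 24 mm (cradle y), standing 22 mm above the 4 mm thick shutter plate; this point is 10 mm above that plate and 12 mm below the lug's top. Closed it is at cradle y = +58 mm.
- capsule: bystander: upright aluminium capsule with bayonet lid, 30 mm diameter, 51 mm tall; origin under its centre
- carbon_stick: bystander: flat black carbon-weave stick 64 x 18 x 8 mm; origin under it
- maple_drive: bystander: maple drive with cork cap 62 x 20 x 11 mm; origin under it
- nano_drive: bystander: tiny nano drive 22 x 15 x 7 mm; origin under it
- stapler: bystander: low stapler 130 x 34 x 40 mm; origin under it
- clip_tin: bystander: open steel tin, 64 mm diameter, 28 mm tall; origin under it
- eraser: bystander: eraser 45 x 20 x 12 mm; origin under it
Not all that is in view belongs to the job. Leave any blue look-alike of the dock alone.

How it is judged (in metres and radians):
On the way, in this order (a step that is already met when the one before it is completed fails the run):
1. the screw is drawn out against its spring (value of joint screw_lift above 0.006 m), for 0.05 s.
2. the screw is wound out to its stop with the shutter still shut (value of joint screw_turn above 2.25 rad and value of joint shutter below 0.008 m), for 0.2 s.
At the end, for the whole second after the job is handed in: the screw is wound out to within 0.35 rad of its stop and stands out by more than 8 mm, the shutter is open to within 6 mm of its full 50 mm and at rest (value of joint screw_turn above 2.25 rad and value of joint screw_lift above 0.008 m and value of joint shutter above 0.044 m and velocity of joint shutter below 0.005 m/s); the robot touches nothing.
It fails at once if the screw is pulled or pushed along its axis with more than 20 N (the stem strips) (value of joint screw_head above 0.0025 m or value of joint screw_head below -0.0025 m).
It fails at once if another thing in the drawer is moved more than 30 mm (distance of any of capsule, carbon_stick, maple_drive, nano_drive, stapler, clip_tin, eraser from where it was at the start of the episode above 0.03 m).
It also fails if it takes over 72 s, if anything falls off the work surface, if the arm or the gripper's body presses on something with over 40 N, if the wrist force passes 120 N, or if a joint passes its speed limit or range.

## Working session

There is one attempt and no reset: what is moved stays moved. The work goes in short steps, each a Python script; the robot and the scene stay as the last script left them, time stands still between calls to the robot, and variables do not carry over. Pictures are saved under pics/ and viewed, and the job is handed in when it is done.

```bash
ls; mkdir -p pics
cat > h.py <<'E'
import numpy as np, cv2
from scipy.spatial.transform import Rotation as R
from rig import bot
def rot(q): return R.from_quat([q[1],q[2],q[3],q[0]]).as_matrix()
def quat(M):
    x,y,z,w=R.from_matrix(M).as_quat(); return [w,x,y,z]
def cam(name):
    s=bot.read_state(); c=bot.read_camera(name)
    if name=="wrist":
        T=np.eye(4);T[:3,:3]=rot(s["tool_rot"]);T[:3,3]=s["ee_pos"]
        c["T"]=T@np.array(c["mount"])
    else:
        T=np.eye(4);T[:3,:3]=rot(c["attitude"]);T[:3,3]=c["eye"];c["T"]=T
    c["f"]=c["image"].shape[0]/2/np.tan(np.radians(c["fovy"])/2)
    return c
def rays(c,px):
    px=np.atleast_2d(np.array(px,float)); f=c["f"]
    K=np.array([[f,0,c["cx"]],[0,f,c["cy"]],[0,0,1]])
    u=cv2.undistortPoints(px[:,None],K,np.array([c["k1"],0,0,0,0.]))[:,0]
    return np.c_[u,np.ones(len(u))]
def onplane(c,px,z):
    d=rays(c,px)@c["T"][:3,:3].T; o=c["T"][:3,3]
    return o+d*((z-o[2])/d[:,2])[:,None]
def bydepth(c,px):
    px=np.atleast_2d(px).astype(int); r=rays(c,px)
    p=r*c["depth"][px[:,1],px[:,0]][:,None]
    return p@c["T"][:3,:3].T+c["T"][:3,3]
def cloud(c):
    h,w=c["depth"].shape; g=np.stack(np.meshgrid(np.arange(w),np.arange(h)),-1).reshape(-1,2)
    p=bydepth(c,g).reshape(h,w,3); p[c["depth"]<=0]=np.nan
    return p
def tool(yaw):  # pointing down, jaw axis x at yaw; tool y is along fingers
    x=np.array([np.cos(yaw),np.sin(yaw),0]); y=np.array([0,0,-1.]); return quat(np.c_[x,y,np.cross(x,y)])
E
python3 - <<'E'
from h import *
s=bot.read_state(); print(s); print(rot(s["tool_rot"]))
for n in ["scene","top","wrist"]:
    c=cam(n); cv2.imwrite(f"pics/a_{n}.png",c["image"]); print(n,c["T"].round(2).tolist(),c["fovy"],c["k1"])
    np.save(f"pics/{n}.npy",c,allow_pickle=True)
E
```

```text
pics
{'clock': 0.0, 'joint_positions': array([-1.16758519e+00,  3.00514783e-01,  1.52160688e+00, -2.85553682e-05,
        1.32065909e+00, -6.65691557e-02]), 'qvel': array([-0.00062203,  0.00068308, -0.00071715,  0.00159068, -0.00081494,
       -0.00112623]), 'effort': array([ 1.03437247e-03, -5.43501914e+01, -3.61791480e+01, -1.08574901e-05,
        4.01418991e-03,  1.03218341e-07]), 'ee_pos': array([ 248.90368332, -490.21928779,  249.68641367]), 'tool_rot': array([ 0.60287433, -0.60240414,  0.37024793, -0.36955144]), 'ft_force': array([-0.21118074,  0.01030882, -0.04056536]), 'moment': array([0.02250583, 0.01055658, 0.0284746 ]), 'grip_width': 85.57969177878712}
[[ 4.52696412e-01 -4.91629613e-04  8.91664577e-01]
 [-8.91663922e-01  1.08197052e-03  4.52696676e-01]
 [-1.18731387e-03 -9.99999294e-01  5.14357811e-05]]
scene [[-0.43, 0.77, -0.47, 836.83], [0.9, 0.36, -0.24, 211.36], [-0.01, -0.52, -0.85, 819.85], [0.0, 0.0, 0.0, 1.0]] 57.56942271185357 -0.06407479691005169
top [[0.02, -1.0, 0.08, 321.55], [-1.0, -0.02, -0.01, 10.46], [0.01, -0.08, -1.0, 1552.73], [0.0, 0.0, 0.0, 1.0]] 45.052724815648425 -0.03325287508609642
wrist [[0.45, -0.86, -0.23, 307.44], [-0.89, -0.44, -0.12, -460.34], [-0.0, 0.26, -0.97, 373.91], [0.0, 0.0, 0.0, 1.0]] 58.08165310590537 0.015066714849334417
```

View pics/a_scene.png

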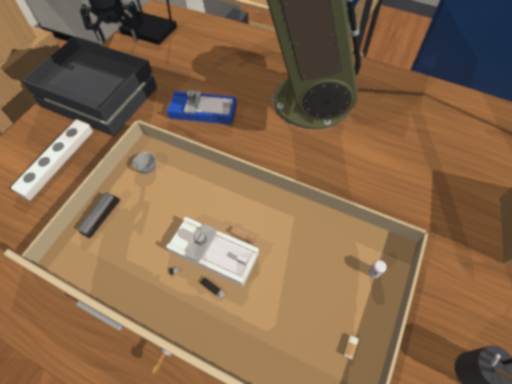

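View pics/a_top.png

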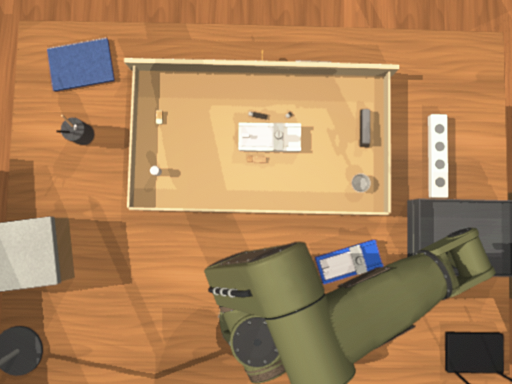

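The scene view shows the white dock at about (213,250), with the knob at (201,236) and the lug at (238,258). In the top view the dock is at (270,137) and its knob end is to the right (world -y). The blue cradle outside the drawer is the decoy. Next I'll put the wrist camera above the dock.

Run:
```python
from h import *
c=np.load("pics/top.npy",allow_pickle=True).item()
print("dock c",onplane(c,[270,137],34),"knob",onplane(c,[279,132],82), "lug",onplane(c,[252,137],60))
im=c["image"][90:200,120:410]; 
k=cv2.resize(c["image"][95:175,225:315],None,fx=8,fy=8,interpolation=cv2.INTER_CUBIC); cv2.imwrite("pics/b_top.png",k[:600])
w=np.load("pics/scene.npy",allow_pickle=True).item()
k=cv2.resize(w["image"][205:305,155:275],None,fx=6,fy=6,interpolation=cv2.INTER_CUBIC); cv2.imwrite("pics/b_scene.png",k)
print(np.array(bot.read_camera("wrist")["mount"]).round(3))
for n in (c,w): print(np.nanmean(n["depth"]>0))
```

```text
dock c [[597.75597181 -32.14243484  34.        ]] knob [[605.92299818 -59.48076675  82.        ]] lug [[591.77915988  27.27757861  60.        ]]
[[ 1.00000e+00 -1.00000e-03 -1.00000e-03 -2.91000e-01]
 [ 0.00000e+00 -2.60000e-01  9.66000e-01 -1.24128e+02]
 [-1.00000e-03 -9.66000e-01 -2.60000e-01  6.57260e+01]
 [ 0.00000e+00  0.00000e+00  0.00000e+00  1.00000e+00]]
0.9961395263671875
0.9959259033203125
```

View pics/b_top.png

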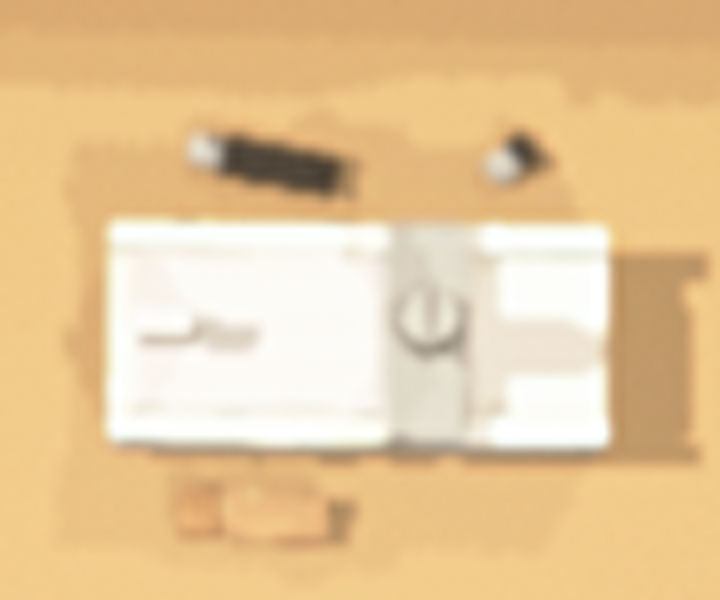

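View pics/b_scene.png

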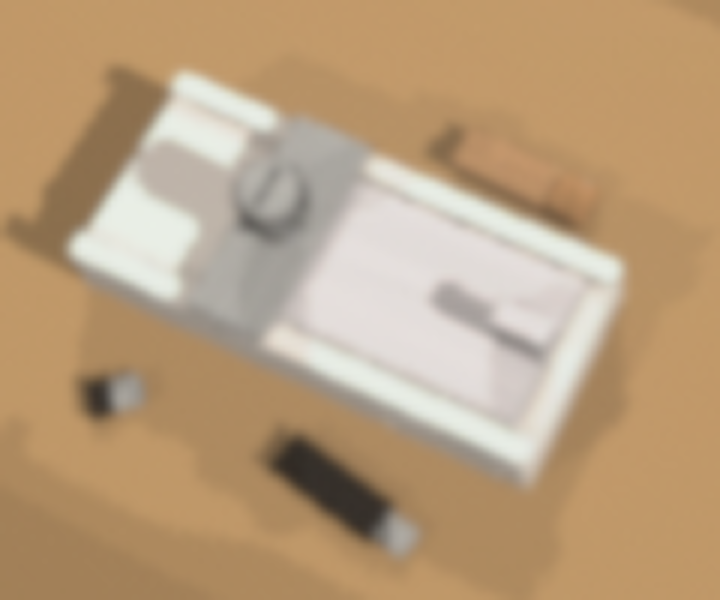

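Run:
```python
from h import *
bot.move_to([600,-25,260],tool(-1.45))
s=bot.read_state();print(s["clock"],s["ee_pos"],s["joint_positions"],s["ft_force"])
c=cam("wrist"); np.save("pics/w1.npy",c,allow_pickle=True)
cv2.imwrite("pics/w1.png",c["image"])
P=cloud(c)
print(np.nanmin(P[...,2]),np.nanmax(P[...,2]))
cv2.imwrite("pics/w1z.png",np.nan_to_num(np.clip(P[...,2]*2.5,0,255)).astype(np.uint8))
```

```text
2.2917 [599.92504991 -25.77852613 259.99887397] [-1.03898598e-01  4.06545270e-01  1.35505558e+00 -9.12229203e-05
  1.38000831e+00  1.34695148e+00] [ 0.32226658 -0.26095635 -0.46143015]
0.8007912961467696 336.0922321629565
```

View pics/w1.png

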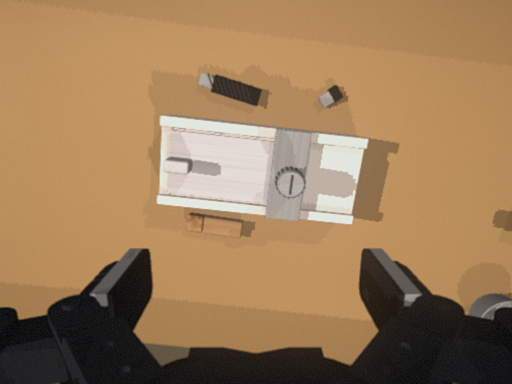

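View pics/w1z.png

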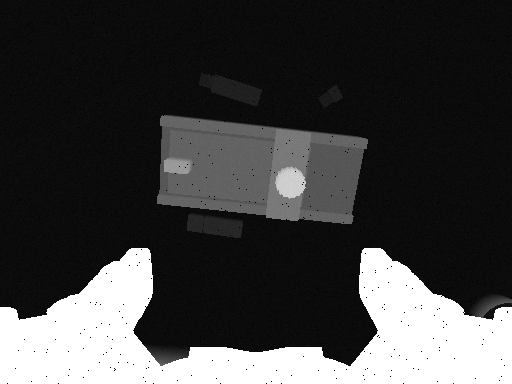

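The wrist view shows the knob at (290,182), the lug at (177,166) and the bridge at x 268–310. The drives sit just outside the dock, and the depth image separates all of these well.

Run:
```python
from h import *
c=np.load("pics/w1.npy",allow_pickle=True).item(); P=cloud(c)
roi=np.zeros(P.shape[:2],bool); roi[110:228,150:375]=1
Z=P[...,2]
def m(lo,hi): return roi&(Z>lo)&(Z<hi)
from numpy import median
def comp(mask):
    n,l,st,ce=cv2.connectedComponentsWithStats(mask.astype(np.uint8)); i=1+np.argmax(st[1:,4]); return l==i,ce[i]
k,kc=comp(m(70,95)); z=np.nanmedian(Z[k]); print("knob px",kc,"z",z, onplane(c,kc,z), k.sum())
l_=m(46,75); l_[:,200:]=0; l,lc=comp(l_); z=np.nanmedian(Z[l]); print("lug",lc,z,onplane(c,lc,z),cv2.minAreaRect(np.float32(P[l][:,:2])))
b=m(40,56); b[:,:255]=0; b,bc=comp(b); zb=np.nanmedian(Z[b]); print("bridge",zb,cv2.minAreaRect(np.float32(P[b][:,:2])))
d=roi&(Z>18)&(Z<110); d,_=comp(d); q=P[d]; q=q[(q[:,2]>25)&(q[:,2]<40)]; r=cv2.minAreaRect(np.float32(q[:,:2])); print("dock",r)
print(np.nanmedian(Z[230:240,20:100]))
t=np.load("pics/top.npy",allow_pickle=True).item(); Q=cloud(t); kk=Q[...,2]; 
mm=np.zeros(kk.shape,bool); mm[115:158,232:306]=1
mm&=(kk>66)&(kk<100); print("top knob",np.nanmedian(Q[mm],0),mm.sum())
```

```text
knob px [290.06779661 182.54237288] z 82.1894748469015 [[600.73867927 -56.48652331  82.18947485]] 708
lug [177.08290155 165.42746114] 61.122892389193396 [[599.99091914  49.08750733  61.12289239]] ((598.5911254882812, 50.0303955078125), (12.34762954711914, 23.50034523010254), 0.22255992889404297)
bridge 47.98229593263426 ((599.4677124023438, -75.79562377929688), (89.8727035522461, 111.44572448730469), 0.42746755480766296)
dock ((598.967529296875, -30.052719116210938), (90.27566528320312, 205.1521453857422), 0.43698549270629883)
4.521451627946476
top knob [599.2614034  -57.15643352  79.45071538] 61
```

Run:
```python
from h import *
def st(t):
    s=bot.read_state();print(t,round(s["clock"],2),s["ee_pos"].round(2),"F",s["ft_force"].round(2),"M",s["moment"].round(3),round(s["grip_width"],2))
Y=-1.6
bot.move_gripper(42,20)
bot.move_to([599.8,-57.1,130],tool(Y)); st("above")
print(bot.servo_line([599.8,-57.1,74],speed=60,until_force=6)); bot.dwell(.2); st("down")
bot.move_gripper(20,20); bot.dwell(.2); st("grip20")
c=cam("wrist"); cv2.imwrite("pics/w2.png",c["image"])
```

```text
above 3.44 [600.49 -57.01 131.4 ] F [ 0.87 -0.67  1.22] M [ 0.023  0.023 -0.012] 42.02
False
down 4.72 [599.92 -57.12  74.31] F [-0.63 -0.52  0.  ] M [-0.036 -0.04  -0.015] 41.92
grip20 5.21 [599.88 -57.52  74.19] F [-1.38 -5.7   2.47] M [-0.848  0.134  0.085] 25.13
```

View pics/w2.png

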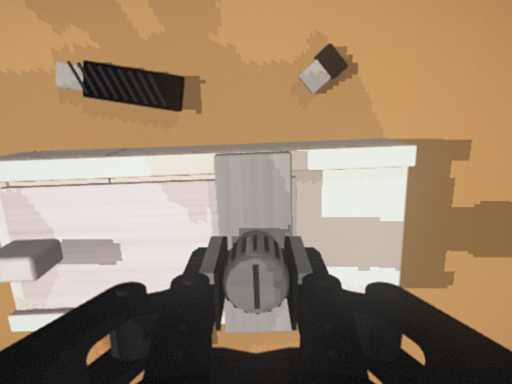

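The knob is held centrally between the pads at about (255,270). It sits about 0.5 mm further toward -y than I had it, so I'll correct for that and pull gently.

```bash
cat >> h.py <<'E'
def st(t):
    s=bot.read_state();print(t,round(s["clock"],2),s["ee_pos"].round(2),"F",s["ft_force"].round(2),"M",s["moment"].round(3),round(s["grip_width"],2)); return s
E
python3 - <<'E'
from h import *
Y=-1.6
bot.move_gripper(20,60); bot.dwell(.1); st("grip60")
bot.servo_line([599.8,-57.9,74.2],speed=5); st("cent")
r=bot.servo_line([599.8,-57.9,103],speed=6,until_force=12.5); st(f"stop {r}")
bot.dwell(.1); st("hold")
E
```

```text
grip60 5.58 [599.86 -57.56  74.27] F [-0.84 -6.45  2.21] M [-0.816  0.184 -0.002] 24.04
cent 5.89 [599.86 -57.72  74.27] F [-0.24  0.34  3.16] M [ 0.072  0.099 -0.02 ] 24.14
stop True 8.09 [599.69 -57.69  84.07] F [ 6.4  -0.11 -9.02] M [-0.01  -0.963  0.006] 23.91
hold 8.19 [599.69 -57.69  83.65] F [ 5.92 -0.3  -8.  ] M [-0.027 -1.013 -0.035] 23.97
```

Run:
```python
from h import *
z=84.0
for i in range(45):
    z+=0.5
    bot.servo_line([599.9,-57.8,z],speed=7)
    s=bot.read_state()
    if i%3==0 or s["ft_force"][2]<-10.5: print(round(s["clock"],2),round(z,1),s["ee_pos"].round(2),s["ft_force"].round(1),round(s["grip_width"],2))
    if s["ft_force"][2]<-12.3: break
bot.dwell(.1); st("hold")
```

```text
8.45 84.5 [599.73 -57.77  83.81] [ 4.5  1.7 -7.2] 23.66
9.2 86.0 [599.73 -57.77  85.47] [ 5.   2.5 -8.1] 24.02
9.95 87.5 [599.78 -57.76  87.43] [ 3.7  2.1 -8.7] 23.99
10.7 89.0 [599.82 -57.77  89.01] [ 1.4  2.9 -7.8] 23.87
11.45 90.5 [599.85 -57.8   90.52] [ 1.4  3.2 -7.9] 23.89
12.2 92.0 [599.86 -57.78  92.  ] [-0.8  3.3 -7.5] 23.82
12.95 93.5 [599.86 -57.8   93.52] [-0.5  3.6 -8.9] 23.64
13.7 95.0 [599.88 -57.78  95.03] [-0.5  3.6 -7.5] 23.6
14.45 96.5 [599.89 -57.81  96.52] [-1.   3.4 -9.4] 23.88
15.2 98.0 [599.89 -57.79  98.01] [-1.5  3.1 -9. ] 23.85
15.7 99.0 [599.87 -57.79  98.85] [  1.1   3.3 -10.9] 23.66
15.95 99.5 [599.88 -57.81  99.31] [  1.7   4.  -13.6] 23.97
hold 16.05 [599.87 -57.8   99.34] F [  0.95   3.16 -13.91] M [ 0.661 -0.157 -0.007] 23.29
```

There was a sudden rise to 13.9 N at about 24 mm lift, which is the shoulder. I'll back off slightly and wind, following the helix with force feedback.

```bash
cat > wind.py <<'E'
from h import *
import sys
def wind(Y,z,Yend,x=599.9,y=-57.8,d=0.12,want=8.0,Mmax=0.45):
    i=0
    while Y<Yend:
        Y+=d; z+=1.5*d
        s0=bot.read_state()
        e=want+s0["ft_force"][2]   # >0: pulling too little
        z+=np.clip(0.05*e,-.25,.25)
        bot.servo_line([x,y,z],attitude=tool(Y),speed=3)
        s=bot.read_state(); a=rot(s["tool_rot"])[:,0]; ya=np.arctan2(a[1],a[0])
        if i%3==0: print(round(s["clock"],2),round(Y,2),"ya",round(ya,3),s["ee_pos"].round(2),"F",s["ft_force"].round(1),"Mz",s["moment"][2].round(3),round(s["grip_width"],2))
        i+=1
        if abs(s["ft_force"][2])>14 or abs(s["moment"][2])>Mmax: print("STOP",s["ft_force"].round(2),s["moment"].round(3),Y,ya); break
    return Y,z
E
python3 - <<'E'
from wind import *
bot.servo_line([599.9,-57.8,98.7],speed=5); st("back")
print(wind(-1.6,98.7,-0.85))
st("end")
E
```

```text
back 16.36 [599.89 -57.81  98.81] F [ -0.42   2.86 -11.27] M [ 0.644  0.056 -0.007] 23.64
16.62 -1.48 ya -1.483 [599.89 -57.76  98.79] F [ -1.2   2.8 -11.4] Mz 0.007 23.73
17.43 -1.12 ya -1.124 [599.83 -57.67  98.85] F [ -0.9   4.6 -11.6] Mz 0.083 23.93
18.23 -0.76 ya -0.764 [599.75 -57.61  99.12] F [-2.8  5.3 -9.9] Mz 0.124 24.02
(-0.7599999999999997, np.float64(99.08346644304098))
end 18.23 [599.75 -57.61  99.12] F [-2.83  5.33 -9.93] M [0.917 0.467 0.124] 24.02
```

Run:
```python
from wind import *
print(wind(-0.76,99.08,1.1,d=0.15))
st("end")
c=cam("wrist"); cv2.imwrite("pics/w3.png",c["image"])
```

```text
18.52 -0.61 ya -0.614 [599.73 -57.59  99.25] F [-2.8  6.  -9.3] Mz 0.084 23.85
19.43 -0.16 ya -0.164 [599.61 -57.58  99.7 ] F [-3.6  5.8 -9.6] Mz 0.062 23.88
20.32 0.29 ya 0.286 [599.49 -57.58 100.05] F [-4.5  4.9 -9.7] Mz 0.095 24.18
21.23 0.74 ya 0.736 [599.41 -57.7  100.51] F [ -4.7   5.5 -10.5] Mz 0.167 23.66
22.12 1.19 ya 1.184 [600.67 -58.34 101.69] F [ 5.6 -1.5 -8.7] Mz -0.43 23.76
(1.19, np.float64(101.05665674389924))
end 22.12 [600.67 -58.34 101.69] F [ 5.62 -1.53 -8.73] M [-0.217 -0.926 -0.43 ] 23.76
```

View pics/w3.png

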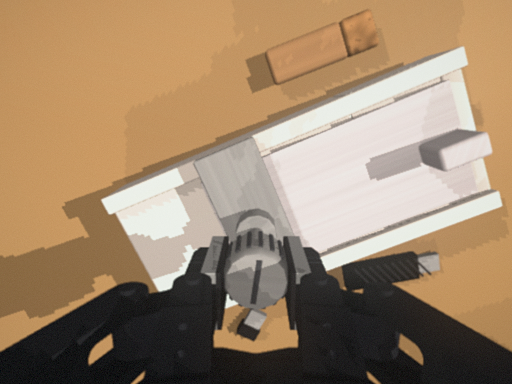

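The slot stayed in line with the jaws until the last step. It then slipped about 0.17 rad with Mz at -0.43 N·m, which fits reaching the 2.6 stop. I'll relax, release and check.

Run:
```python
from h import *
s=bot.read_state(); p=[599.9,-57.8,100.8]
bot.servo_line(p,attitude=tool(1.12),speed=4); st("relax")
bot.move_gripper(30); st("o1")
bot.move_gripper(44); st("open")
bot.servo_line([599.9,-57.8,150],speed=120)
bot.move_to([600,-25,260],tool(0.0)) ; bot.dwell(.2)
c=cam("wrist"); np.save("pics/w4.npy",c,allow_pickle=True); cv2.imwrite("pics/w4.png",c["image"]); st("v")
P=cloud(c); Z=P[...,2]; m=((Z>85)&(Z<125)&(abs(P[...,0]-600)<25)&(abs(P[...,1]+57)<25)); print(m.sum(),np.nanmedian(P[m],0))
t=((Z>50)&(Z<75)&(abs(P[...,0]-600)<25)&(P[...,1]>20)&(P[...,1]<80)); print(t.sum(),cv2.minAreaRect(np.float32(P[t][:,:2])),np.nanmedian(Z[t]))
```

```text
relax 22.43 [600.64 -58.42 101.38] F [ 5.74 -1.01 -9.93] M [-0.322 -0.874 -0.071] 23.97
o1 22.66 [600.32 -58.06 101.77] F [ 1.04 -0.06 -0.46] M [-0.023  0.035 -0.061] 30.02
open 22.95 [599.95 -57.82 100.97] F [-0.49 -0.44 -0.79] M [ 0.004 -0.033  0.006] 43.86
v 24.84 [599.95 -25.09 259.61] F [0.49 0.33 0.37] M [ 0.028 -0.011  0.004] 44.2
844 [599.20508961 -54.50881901 105.10153335]
357 ((598.3087158203125, 50.05982971191406), (23.107324600219727, 10.82246208190918), 89.93479919433594) 61.260603410835415
```

View pics/w4.png

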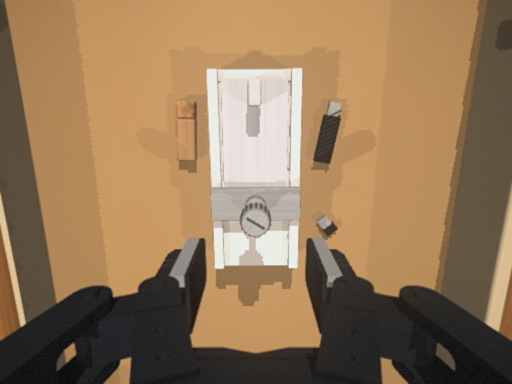

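Released, the head stands at about 105 mm, so the lift is about 23 mm. I'll measure the turn from the slot angle in both views.

Run:
```python
from h import *
for n in("w1","w4"):
    c=np.load(f"pics/{n}.npy",allow_pickle=True).item();P=cloud(c);Z=P[...,2]
    m=((Z>75)&(Z<125)&(abs(P[...,0]-600)<30)&(abs(P[...,1]+57)<30)); zt=np.nanmedian(Z[m]); m&=abs(Z-zt)<6
    ys,xs=np.where(m); q=onplane(c,np.c_[xs,ys],zt); ce=np.median(q[:,:2],0)
    g=c["image"].mean(2)[m]; r=np.hypot(*(q[:,:2]-ce).T); ins=r<9; th=np.percentile(g[ins],14); d=q[ins&(g<=th)][:,:2]
    d0=d-d.mean(0); w,v=np.linalg.eigh(d0.T@d0); print(n,ce,len(d),w,"angle",np.arctan2(v[1,1],v[0,1]))
```

```text
w1 [600.22468562 -56.79499196] 44 [  18.09584509 1019.91124773] angle -3.130006501730871
w4 [599.20580684 -55.67895322] 47 [  19.11748147 1036.76644169] angle 2.5770529268138325
```

The slot went from 0.01 to 2.577 rad, so the screw has turned about 2.57 rad and is at its stop. The shutter is still shut. Next I'll push the lug from behind with closed fingers, keeping the gripper body clear of the raised knob.

Run:
```python
from h import *
bot.move_gripper(0,20)
bot.move_to([598.5,86,120],tool(0.0)); st("a")
print(bot.servo_line([598.5,86,64],speed=80,until_force=8)); st("d")
r=bot.servo_line([598.5,12,64],speed=30,until_force=12); st(f"push {r}")
c=cam("wrist"); cv2.imwrite("pics/w5.png",c["image"])
```

```text
a 26.07 [599.32  85.44 121.43] F [0.63 0.14 0.63] M [-0.014 -0.001  0.019] -0.18
False
d 26.93 [598.75  86.05  64.37] F [0.39 1.02 0.69] M [ 0.026 -0.03  -0.05 ] -0.1
push True 28.78 [598.55  23.22  63.96] F [0.75 5.21 2.06] M [ 0.736 -0.134 -0.002] 0.11
```

View pics/w5.png

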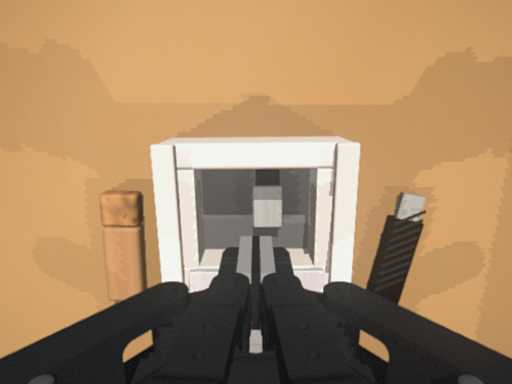

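The bay is now exposed and the push stopped at y=23, which matches the predicted end stop. I'll retreat and verify.

Run:
```python
from h import *
bot.servo_line([598.5,25,64],speed=20)
bot.servo_line([598.5,30,140],speed=120)
bot.move_to([600,20,280],tool(0.0)); bot.dwell(.2)
c=cam("wrist"); np.save("pics/w6.npy",c,allow_pickle=True); cv2.imwrite("pics/w6.png",c["image"]); st("v")
P=cloud(c); Z=P[...,2]; m=((Z>85)&(Z<125)&(abs(P[...,0]-600)<25)&(abs(P[...,1]+57)<25)); print(m.sum(),np.nanmedian(P[m],0))
t=((Z>53)&(Z<75)&(abs(P[...,0]-600)<25)&(P[...,1]>-30)&(P[...,1]<80)); print(t.sum(),cv2.minAreaRect(np.float32(P[t][:,:2])),np.nanmedian(Z[t]))
```

```text
v 30.73 [599.81  20.05 278.71] F [0.46 0.37 0.02] M [0.014 0.028 0.042] 0.03
0 [nan nan nan]
280 ((599.0215454101562, 0.9780826568603516), (23.70804214477539, 11.320534706115723), 89.95697784423828) 61.20057832077393
  return np.nanmean(a, axis, out=out, keepdims=keepdims)
```

View pics/w6.png

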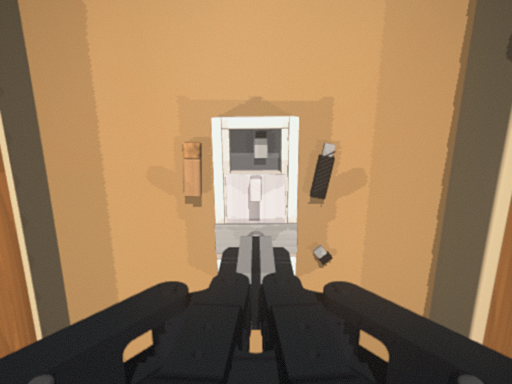

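The lug moved from y=50.1 to 1.0, about 49 mm. The gripper hides the knob here, so I'll take one more view of it.

Run:
```python
from h import *
bot.move_to([600,-50,280],tool(-1.45)); bot.dwell(.3)
c=cam("wrist"); np.save("pics/w7.npy",c,allow_pickle=True); cv2.imwrite("pics/w7.png",c["image"]); st("v")
P=cloud(c); Z=P[...,2]; m=((Z>75)&(Z<125)&(abs(P[...,0]-600)<25)&(abs(P[...,1]+57)<25)); print(m.sum(),np.nanmedian(P[m],0))
zt=np.nanmedian(Z[m]); m&=abs(Z-zt)<6
ys,xs=np.where(m); q=onplane(c,np.c_[xs,ys],zt); ce=np.median(q[:,:2],0)
g=c["image"].mean(2)[m]; r=np.hypot(*(q[:,:2]-ce).T); ins=r<9; th=np.percentile(g[ins],14); d=q[ins&(g<=th)][:,:2]
d0=d-d.mean(0); w,v=np.linalg.eigh(d0.T@d0); print(w,np.arctan2(v[1,1],v[0,1])%np.pi)
t=((Z>53)&(Z<75)&(abs(P[...,0]-600)<25)&(P[...,1]>-30)&(P[...,1]<80)); print(t.sum(),cv2.minAreaRect(np.float32(P[t][:,:2])))
```

```text
v 32.29 [600.   -49.89 279.98] F [ 0.07 -0.02 -0.04] M [-0.029 -0.019 -0.031] 0.29
747 [601.26466998 -56.9899315  105.2211702 ]
[  15.46107936 1061.34569544] 2.5740146108308206
303 ((598.951416015625, 0.4047403335571289), (23.845706939697266, 12.051750183105469), 89.45382690429688)
```

View pics/w7.png

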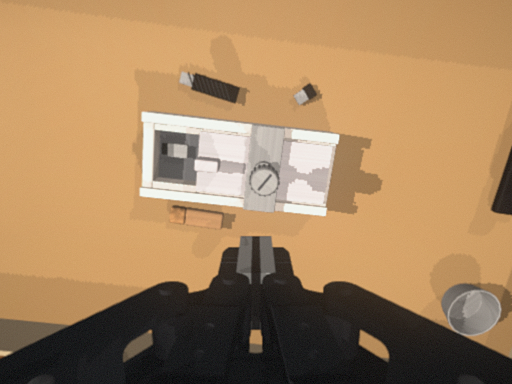

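The screw is out at (264,182), the shutter is open with its lug at (205,165), and the nearby things are where they were.

```bash
python3 -c "
from rig import bot
bot.finish_job()"
```

```text
the job is handed in; nothing more can be done
```

The cradle is open and the job is handed in. The screw is wound out to its stop, the shutter is fully open, and the gripper is clear of everything.

- **Pull:** I gripped the knob and drew it up slowly at about 8 N. The shoulder showed as a sudden rise to about 14 N at roughly 24 mm lift, well under the 20 N limit. I then backed off slightly.
- **Winding:** I wound it counter-clockwise in one grip, following the thread. At the stop the torque jumped to about 0.43 N·m and the knob slipped about 0.17 rad in the jaws. I then let go.
- **Shutter:** After checking that the screw had stayed out with the shutter still shut, I pushed the lug from behind with closed fingers until it hit its end stop.

**Last checks before hand-in, at about 32 s:**
- **Screw:** the slot angle gives a turn of about 2.56 rad (2.25 needed). The head top is at 105 mm, so it stands out by about 23 mm (8 mm needed).
- **Shutter:** the lug moved 49 to 50 mm, read from two views (44 mm needed).
- **Other things:** the carbon stick, maple drive and nano drive looked unmoved in the pictures. I never went near the others and did not measure any of them.

One reading disagreed: the wrist torque had the opposite sign to what I expected during most of the winding. The slot angle and the torque at the stop both showed that the screw had turned. The first upward pull also stopped early, because its force threshold started from a small downward preload. I finished the pull in 0.5 mm steps.

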